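Reset the tripped load box through its shuttered well

ROBOT

A 7-joint arm with a two-finger parallel gripper is mounted at the origin on the work surface. World frame = base frame: x ahead of the robot, y to its left, z up, the work surface at z = 0. Lengths are in m, angles in rad, forces in N, time in s.
With the tool pointing down it reaches from about 0.425 to 0.95 m from the base axis. Payload 4.7 kg.
Tool frame: the origin (TCP) lies between the finger pads; the fingertips stand 25 mm ahead of it and the grasp point (between the pads) lies 6 mm ahead of it; z points along the fingers, y is the line along which they close (so a half turn about z gives the same grasp; the last joint's range is limited). The gripper opens to 85 mm and grips with 20 to 120 N. Pads are 22 mm wide; open, the fingers measure 114 mm over their backs; the gripper's body (76 mm by 85 mm) begins 54 mm behind the grasp point. The pads swing forward as they close: fully open they stand 13 mm farther back than shut.
Start: joints at [1.073, 0.469, -0.049, 1.532, 0.024, 1.141, -0.082], TCP at [0.305, -0.602, 0.256] pointing down, gripper open.
Joint ranges: [-2.59, 2.59], [-0.33, 1.99], [-1.39, 1.29], [0.1, 2.45], [-1.04, 4.18], [0.21, 1.99], [-2.66, 2.66]. Speed limits (rad/s): [2.57, 2.57, 3.14, 3.14, 3.14, 3.14, 3.14].

INTERFACE

Orientations are given as a 3x3 rotation matrix whose columns are the frame's x, y, z axes.
In Python, from rig import * gives the robot as it stands. Calls block until the motion is done:
- movep(position, orientation): joint-space move of the TCP to a pose.
- move_l(position, attitude=None, feed=0.15, until_force=None): straight line of the TCP; attitude=None keeps the orientation; feed is the mean speed in m/s. With until_force (N) it stops when the force on the tool has changed by that much, and returns True; else False.
- move_joints(angles): joint-space move.
- command_gripper(opening, newtons=None): finger opening in m; newtons is the grip in N (None keeps the last); returns when the fingers have stopped.
- sleep(seconds).
- inverse_kinematics(position, orientation): joint angles nearest the present ones, or None.
- sense(): the state.
- camera(name): name is "scene" or "top"; returns (picture, depth): 400x640x3 uint8, red, green, blue; 400x640 float32, m along the optical axis (not along the pixel's ray), 0 where there is no reading.
- camera_params(name): a dict with "K" (3x3 intrinsics, pixels), "dist" ([k1, k2, p1, p2, k3] as OpenCV has them; the pictures are not rectified), "position" and "rotation" of the camera in the world. Camera axes: x right, y down, z forward; pixel columns grow to the right and rows downward; lengths in m; the calibration is good to about 2 mm. A picture is of the moment at which its call begins. camera_params takes no time and is no camera call.
A pose or a line that the arm cannot do raises Unreachable and nothing moves.
- finish_job(): hands the job in; it is judged then, once.
The state is a dict: "time_s": time; "joint_pos": joint angles; "qd": joint speeds; "joint_efforts": joint torques, N m; "position": TCP position; "tcp_rot": TCP orientation; "wrist_force": force on the tool from outside, world axes, zero at the start; "ft_torque": the same for the moment, N m; "finger_gap": finger opening in m; "gripper_force": force on a finger pad.
Only numpy, scipy, OpenCV 4.12 (cv2) and the standard library are available. Lean on these libraries where they do the work, as an engineer would, in place of code of your own. Each camera call takes 0.05 s, during which the arm holds its last target. There are 200 camera calls.

TASK

The grey load box with the white top panel has tripped: with a fingertip push its yellow shutter fully open, reach down into the well and press the sunken red reset key all the way down, keeping it down for about two seconds, then push the shutter fully shut again. Nothing is to be gripped or lifted: the box stays standing where it is, the raised green key is not pressed, and the other things on and around the box are not disturbed.

Things in the scene. Friction and masses are not known exactly. Their poses are not given: they have to be found in the camera images.
- unit: Loose grey load box, about 2 kg on four rubber feet, 180 (x) by 220 (y) by 70 mm (z), flat white top panel at z = 70. Origin: centre of its underside; its z axis points up; it stands turned by up to about 0.6 rad either way. The black display strip lies along its -x edge (towards the robot). On the panel, in the box's axes from the origin: well and shutter centre line at x = -10, green key at (62, 45), fuse cap at (65, -85)
- well (a point): Centre of the mouth of the square well, level with the top panel; 45 mm to -y and 10 mm to -x of the box's origin. The well is 48 by 48 mm, sides along the box's x and y, 26 mm deep, with vertical walls. Axes as the box's. The shutter covers it at the start
- key_top (a point): Centre of the flat top of the round red reset key, 24 mm across, standing in the middle of the well; at rest its top is 14 mm below the panel. It moves straight down 6 mm on a spring
- reset_key (a joint): How far the red key is pressed, m: 0 up, 0.006 fully down. About 2 N start it, 5 N hold it at the bottom; it springs back when let go
- shutter (a joint): How far the yellow shutter is slid open, along the box's +y, m: 0 fully shut (centred over the well), 0.075 fully open. Both ends are hard stops. About 1.2 N of friction: it stays where it is left. It may start a little ajar (up to 0.01)
- tab (a point): Centre of the top edge of the shutter's upright tab, 21.5 mm above the panel. The tab is a straight wall across the middle of the shutter, 44 mm long along the box's x, 8 mm thick along its y, standing 17 mm above the shutter's plate; push its -y side to open and its +y side to shut. The plate is 60 (x) by 58 (y) mm, its top 4.5 mm above the panel. The point moves with the shutter; axes as the box's
- output_key (a joint): Travel of the raised green key, 22 mm across, standing 6 mm above the panel, m: 0 up, 0.004 down (2 to 4 N). Not to be pressed
- fuse_cap: Loose black cylinder, 20 mm across and 20 mm high, standing on the box's panel at its far right corner. Origin: centre of its underside. Leave it
- multimeter: Loose yellow multimeter lying flat, 85 by 160 by 36 mm, origin in the middle of its underside. Leave it
- heat_sink: Loose dark finned heat sink, 90 by 100 by 46 mm, origin in the middle of its underside. Leave it
- solder_reel: Loose blue and silver reel standing on its flange, 60 mm across and 48 mm high, origin in the middle of its underside. Leave it
- flux_jar: Loose small jar with a white cap, 52 mm across and 60 mm high, origin in the middle of its underside. Leave it
- screwdriver: Loose screwdriver lying on the bench beyond the box. Leave it

How it is judged:
On the way, in this order (a step that is already met when the one before it is completed fails the run):
1. the shutter is pushed open, clear of the well (value of joint shutter above 0.065 m), for 0.1 s.
2. the sunken red key is kept fully down for a good second (value of joint reset_key above 0.005 m), for 1.2 s.
3. the shutter is pushed fully shut again (value of joint shutter below 0.004 m and value of joint reset_key below 0.001 m), for 0.2 s.
At the end, for the whole second after the job is handed in: the shutter is shut to within 4 mm, the red and green keys are up, and the box stands level and at rest within 30 mm of where it was, with the fuse cap upright on it (all of step 3 and value of joint output_key below 0.001 m and distance of unit from where it was at the start of the episode below 0.03 m and angle between unit's own z axis and vertical below 0.03 rad and linear speed of unit below 0.01 m/s and angle between fuse_cap's own z axis and vertical below 0.1 rad and z of fuse_cap in the frame of unit above 0.065 m); the robot touches nothing.
It fails at once if the box is shoved more than 30 mm away (distance of unit from where it was at the start of the episode above 0.03 m).
It fails at once if the box is lifted or tipped (height (world z) of unit above 0.008 m or angle between unit's own z axis and vertical above 0.08 rad).
It fails at once if the raised green key is pressed (value of joint output_key above 0.002 m).
It fails at once if the fuse cap is moved or knocked over (distance of fuse_cap from where it was at the start of the episode above 0.045 m or angle between fuse_cap's own z axis and vertical above 0.3 rad).
It fails at once if another thing on the bench is moved more than 20 mm or lifted (distance of any of multimeter, heat_sink, solder_reel, flux_jar, screwdriver from where it was at the start of the episode above 0.02 m).
It also fails if it takes over 51 s, if anything falls off the work surface, if the arm or the gripper's body presses on something with over 40 N, if the wrist force passes 120 N, or if a joint passes its speed limit or range.

## Working session

There is one attempt and no reset: what is moved stays moved. The work goes in short steps, each a Python script; the robot and the scene stay as the last script left them, time stands still between calls to the robot, and variables do not carry over. Pictures are saved under pics/ and viewed, at most 10 in all, crops included, and the job is handed in when it is done.

```bash
mkdir -p pics; ls
python3 - <<'E'
from rig import *
import cv2,numpy as np
for n in ("scene","top"):
    p,d=camera(n); cv2.imwrite(f"pics/{n}0.png",p[:,:,::-1]); np.savez(f"{n}0.npz",p=p,d=d)
    c=camera_params(n); print(n,c["position"],c["rotation"],c["K"],c["dist"])
s=sense(); print(s["time_s"],s["position"],s["tcp_rot"],s["finger_gap"])
E
```

```text
pics
scene [ 1.39385536 -0.37391388  0.79795102] [[ 0.43089776  0.56360709 -0.70475114]
 [ 0.90222582 -0.28444788  0.32415732]
 [-0.01776761 -0.77552334 -0.63106882]] [[437.92691311   0.         319.49115249]
 [  0.         437.92691311 200.97343106]
 [  0.           0.           1.        ]] [0.02417105 0.         0.         0.         0.        ]
top [0.41077343 0.01295527 1.3378772 ] [[-0.00607335 -0.98916501  0.14668227]
 [-0.99988655  0.00398512 -0.01452604]
 [ 0.01378411 -0.14675386 -0.989077  ]] [[434.37907626   0.         314.71960385]
 [  0.         434.37907626 199.25832903]
 [  0.           0.           1.        ]] [-0.00431586  0.          0.          0.          0.        ]
0.1 [ 0.30479835 -0.60174598  0.25538942] [[ 8.92107207e-01  4.51823077e-01 -7.98936445e-04]
 [ 4.51823783e-01 -8.92105910e-01  1.52151899e-03]
 [-2.52785295e-05 -1.71833655e-03 -9.99998523e-01]] 0.08529007009741389
```

View pics/top0.png

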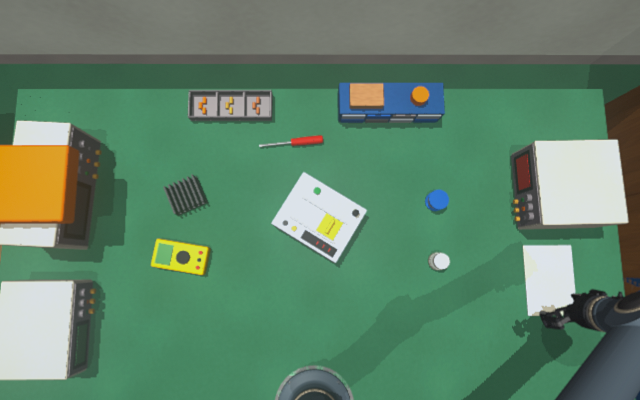

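View pics/scene0.png

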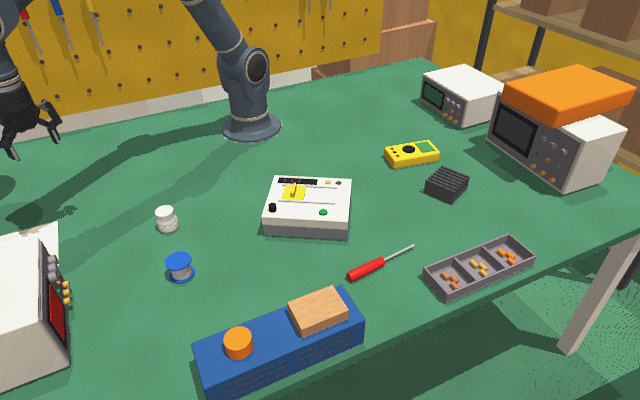

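The top view shows the box at about (320,218), with the yellow shutter at (329,226), green key (317,191), fuse cap (355,213) and display (320,243). The scene view shows the same box at (307,208), with its shutter at (294,191).

```bash
cat > vis.py <<'E'
import cv2,numpy as np
def rays(c,px,z):
    u=cv2.undistortPoints(np.asarray(px,float).reshape(-1,1,2),c["K"],np.array(c["dist"])).reshape(-1,2)
    d=np.c_[u,np.ones(len(u))]@np.array(c["rotation"]).T; o=np.array(c["position"])
    return o+d*((z-o[2])/d[:,2])[:,None]
def blob(m,near):
    n,l,s,ce=cv2.connectedComponentsWithStats(m.astype(np.uint8))
    i=1+np.argmin([np.hypot(*(ce[k]-near))+(1e3 if s[k,4]<8 else 0) for k in range(1,n)])
    return l==i,ce[i],s[i,4]
E
python3 - <<'E'
from rig import camera_params
from vis import *
for n,pc,gc,fc,yc in (("top",(320,218),(317,191),(355,213),(329,226)),("scene",(310,205),(323,212),(272,208),(294,191))):
    z=np.load(n+"0.npz");p=z["p"];c=camera_params(n);h=cv2.cvtColor(p,cv2.COLOR_RGB2HSV).astype(int);H,S,V=h[...,0],h[...,1],h[...,2]
    m,_,a=blob((S<40)&(V>(190)),pc)
    ys,xs=np.nonzero(m); hull=cv2.convexHull(np.c_[xs,ys].astype(np.int32)).reshape(-1,2)
    w=rays(c,hull,.07)[:,:2]; print(n,"panel",a,cv2.minAreaRect((w*1000).astype(np.float32)))
    print(" V side", np.percentile(V[m],[1,50]))
    for nm,mm,q,zz in (("green",(H>40)&(H<85)&(S>120),gc,.076),("fuse",(V<70),fc,.085),("yellow",(H>22)&(H<35)&(S>130),yc,.0745)):
        win=np.zeros(H.shape,bool);win[q[1]-22:q[1]+22,q[0]-22:q[0]+22]=1
        if nm=="green": win[:]=0;win[q[1]-7:q[1]+8,q[0]-7:q[0]+8]=1
        b,ce,a=blob(mm&win,q); ys,xs=np.nonzero(b);P=rays(c,np.c_[xs,ys],zz)
        print(" ",nm,ce,a,rays(c,[ce],zz)[0].round(4), "rect",cv2.minAreaRect((P[:,:2]*1000).astype(np.float32)))
t=[(cv2.resize(np.load(n+"0.npz")["p"][y-60:y+60,x-65:x+65],None,fx=3,fy=3,interpolation=cv2.INTER_CUBIC)) for n,x,y in(("top",320,218),("scene",307,208))]
cv2.imwrite("pics/crop0.png",np.hstack(t)[:,:,::-1])
E
```

```text
top panel 3618 ((548.812255859375, -17.248443603515625), (220.0679168701172, 179.8897705078125), 58.34758758544922)
 V side [198.17 233.  ]
  green [317.         190.29166667] 24 [ 0.6246 -0.0125  0.076 ] rect ((623.980712890625, -12.458105087280273), (11.792576789855957, 14.944076538085938), 89.64656066894531)Traceback (most recent call last):
  File "<stdin>", line 12, in <module>
  File "vis.py", line 8, in blob
    i=1+np.argmin([np.hypot(*(ce[k]-near))+(1e3 if s[k,4]<8 else 0) for k in range(1,n)])
        ~~~~~~~~~^^^^^^^^^^^^^^^^^^^^^^^^^^^^^^^^^^^^^^^^^^^^^^^^^^^^^^^^^^^^^^^^^^^^^^^^
    return _wrapfunc(a, 'argmin', axis=axis, out=out, **kwds)
    return _wrapit(obj, method, *args, **kwds)
    result = getattr(arr, method)(*args, **kwds)
ValueError: attempt to get argmin of an empty sequence
```

The top view fits the known 220x180 rectangle, and the green key agrees with a yaw of -31.65°. Next is the cross-check in the scene view.

Run:
```python
from rig import camera_params
from vis import *
O=np.array([.5488,-.0172]);a=np.deg2rad(58.35-90);R=np.array([[np.cos(a),-np.sin(a)],[np.sin(a),np.cos(a)]])
for n,pc,gc,fc,yc in (("top",(320,218),(317,191),(355,213),(329,226)),("scene",(310,205),(323,212),(272,208),(294,191))):
    z=np.load(n+"0.npz");p=z["p"];c=camera_params(n);h=cv2.cvtColor(p,cv2.COLOR_RGB2HSV).astype(int);H,S,V=h[...,0],h[...,1],h[...,2]
    m,_,_=blob((S<40)&(V>190),pc)
    ys,xs=np.nonzero(m); hull=cv2.convexHull(np.c_[xs,ys].astype(np.int32)).reshape(-1,2)
    print(n,cv2.minAreaRect((rays(c,hull,.07)[:,:2]*1000).astype(np.float32)))
    for nm,mm,q,zz,r in (("green",(H>40)&(H<85)&(S>120),gc,.076,7),("fuse",V<110,fc,.08,9),("yellow",(H>22)&(H<35)&(S>130),yc,.0745,16)):
        win=np.zeros(H.shape,bool);win[q[1]-r:q[1]+r+1,q[0]-r:q[0]+r+1]=1
        ys,xs=np.nonzero(mm&win)
        if len(xs)==0: print(nm,"none");continue
        P=(rays(c,np.c_[xs,ys],zz)[:,:2]-O)@R*1000
        print(" ",nm,len(xs),"box mean",P.mean(0).round(1),"min",P.min(0).round(1),"max",P.max(0).round(1))
t=[(cv2.resize(np.load(n+"0.npz")["p"][y-60:y+60,x-65:x+65],None,fx=3,fy=3,interpolation=cv2.INTER_CUBIC)) for n,x,y in(("top",320,218),("scene",307,208))]
cv2.imwrite("pics/crop0.png",np.hstack(t)[:,:,::-1])
```

```text
top ((548.812255859375, -17.248443603515625), (220.0679168701172, 179.8897705078125), 58.34758758544922)
  green 24 box mean [62.  43.8] min [54.6 36.1] max [69.4 50.8]
  fuse 43 box mean [ 61.2 -96.2] min [  48.2 -121.7] max [ 72.5 -78. ]
  yellow 367 box mean [ -9.9 -41.8] min [-38.3 -68.6] max [ 19.  -14.6]
scene ((550.783447265625, -18.899551391601562), (220.1848602294922, 183.64169311523438), 58.27836608886719)
  green 40 box mean [67.9 44.9] min [56.9 35.5] max [77.2 53.9]
  fuse 59 box mean [ 65.6 -85.6] min [ 48.8 -95.7] max [ 81.4 -75.8]
  yellow 281 box mean [ -8.7 -40.7] min [-53.2 -70.2] max [ 21.5 -12. ]
```

View pics/crop0.png

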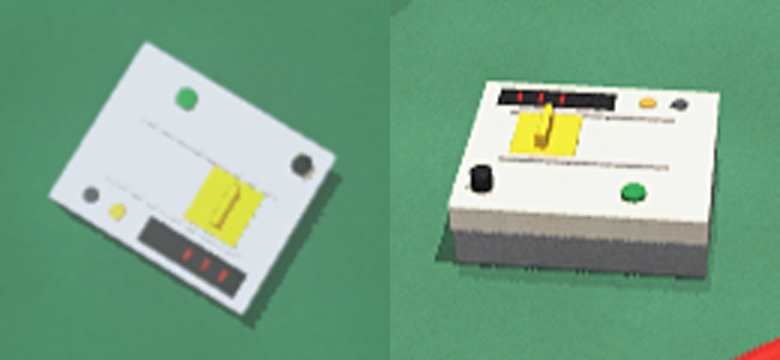

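The crop shows the panel clearly, with the shutter slightly ajar (about 3 mm) and its tab across the middle. The two views agree to 2 mm, so I'll act on their average.

```bash
cat > h.py <<'E'
from rig import *
import numpy as np
O=np.array([.5497,-.0179]);a=np.deg2rad(-31.68)
bx=np.array([np.cos(a),np.sin(a),0]);by=np.array([-np.sin(a),np.cos(a),0])
A=np.c_[by,bx,[0,0,-1]]
def P(x,y,tip): return np.r_[O+(bx*x+by*y)[:2]/1e3,tip/1e3+.025]
def st(m=""):
    s=sense();p=s["position"];d=p[:2]-O
    print(m,"t",round(s["time_s"],2),"box xy",(1e3*np.array([d@bx[:2],d@by[:2]])).round(1),"tip z",round(1e3*p[2]-25,1),"F",np.round(s["wrist_force"],1))
E
python3 - <<'E'
from h import *
command_gripper(0.0,20); st("closed")
movep(P(-10,-73,150),A); st("above")
print(move_l(P(-10,-73,81),feed=.1,until_force=6)); st("down")
print(move_l(P(-10,23,81),feed=.05,until_force=5)); st("pushed")
p,d=camera("scene"); import cv2; cv2.imwrite("pics/s1.png",cv2.resize(p[120:280,210:410],None,fx=3,fy=3)[:,:,::-1])
E
```

```text
closed t 0.87 box xy [  98.7 -625.7] tip z 231.3 F [-0.2  0.2 -0.7]
above t 2.92 box xy [ -9.  -74.1] tip z 150.1 F [ 1.3 -1.  -0.2]
False
down t 3.76 box xy [ -9.6 -72.7] tip z 81.4 F [ 0.1 -0.  -0.2]
True
pushed t 5.36 box xy [-10.2  15.8] tip z 80.6 F [-0.1  0.2  0.3]
```

View pics/s1.png

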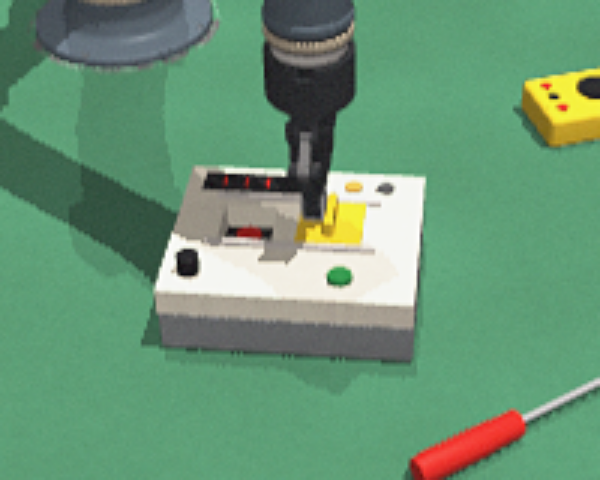

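The shutter is open: the tip stopped at y = 15.8 mm against a predicted 15, and the red key shows in the well at crop pixel (248,232). Next I press the key.

Run:
```python
from h import *
move_l(P(-10,10,81)); move_l(P(-10,10,105)); move_l(P(-10,-45,105)); sleep(.2); st("over well")
print(move_l(P(-10,-45,66),feed=.06,until_force=6)); st("in")
print(move_l(P(-10,-45,46),feed=.02,until_force=10)); st("pressed")
sleep(.3); st("hold")
```

```text
over well t 6.68 box xy [-10.1 -43.6] tip z 105.0 F [-0.9  0.8 -0.4]
False
in t 7.48 box xy [ -9.9 -44.8] tip z 66.1 F [ 0.1 -0.1 -0.5]
True
pressed t 8.27 box xy [ -9.9 -45. ] tip z 50.1 F [-1.3 -0.1  7.6]
hold t 8.57 box xy [ -9.9 -45. ] tip z 50.1 F [-1.2  1.   6.5]
```

The tip sits at 50.1 mm (the bottom is 50) with 6.5 N. I'll add a little more press, hold, then lift out and shut.

Run:
```python
from h import *
move_l(P(-10,-45,49.3),feed=.01,until_force=10); st("firm")
sleep(2.0); st("held")
move_l(P(-10,-45,110),feed=.08); st("out")
move_l(P(-10,58,110)); sleep(.2)
print(move_l(P(-10,58,81),feed=.08,until_force=6)); st("down")
print(move_l(P(-10,-38,81),feed=.05,until_force=5)); st("shut")
move_l(P(-10,-25,81)); move_l(P(-10,-25,150)); movep([.4,-.45,.3],A); st("away")
import cv2
t=[]
for n,x,y in(("top",320,218),("scene",307,208)):
    p,d=camera(n); np.savez(n+"1.npz",p=p,d=d); t.append(cv2.resize(p[y-60:y+60,x-65:x+65],None,fx=3,fy=3,interpolation=cv2.INTER_CUBIC))
cv2.imwrite("pics/end.png",np.hstack(t)[:,:,::-1])
from vis import *
for n,q in(("top",(320,218)),("scene",(310,205))):
    p=np.load(n+"1.npz")["p"];c=camera_params(n);h=cv2.cvtColor(p,cv2.COLOR_RGB2HSV).astype(int)
    m,_,_=blob((h[...,1]<40)&(h[...,2]>190),q);ys,xs=np.nonzero(m);hu=cv2.convexHull(np.c_[xs,ys].astype(np.int32)).reshape(-1,2)
    r=cv2.minAreaRect((rays(c,hu,.07)[:,:2]*1000).astype(np.float32))
    H,S=h[...,0],h[...,1];w=np.zeros(H.shape,bool);w[175:245,275:348]=1
    k,_,_=blob((H>22)&(H<35)&(S>130)&w,(329,226) if n=="top" else (294,191));ys,xs=np.nonzero(k)
    print(n,r,((rays(c,np.c_[xs,ys],.0745)-np.r_[O,0])@by).mean()*1e3)
```

```text
firm t 8.82 box xy [ -9.9 -45. ] tip z 50.0 F [-3.  -0.4  9.1]
held t 10.82 box xy [ -9.9 -45. ] tip z 50.0 F [-3.2  0.2  9.3]
out t 11.72 box xy [-10.3 -45.3] tip z 109.6 F [ 0.6 -0.3 -0.5]
False
down t 13.27 box xy [-10.3  57.9] tip z 80.3 F [ 0.3 -0.5  0.6]
True
shut t 14.82 box xy [-10.1 -29.1] tip z 80.9 F [0.8 0.9 1.3]
away t 17.34 box xy [  99.7 -444.4] tip z 274.5 F [-0.7  0.5 -0.8]
top ((548.812255859375, -17.248443603515625), (220.0679168701172, 179.8897705078125), 58.34758758544922) -45.76959264507333
scene ((550.783447265625, -18.899551391601562), (220.1848602294922, 183.64169311523438), 58.27836608886719) -44.60494244880129
```

View pics/end.png

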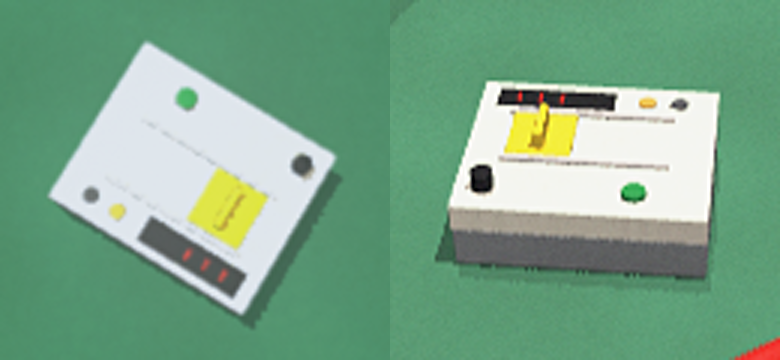

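The box has not moved, the shutter is centred on the well (y ≈ -45, fully shut), and the fuse cap is upright.

```bash
python3 -c "
from rig import *
print(finish_job())"
```

```text
the job is handed in; nothing more can be done
None
```

The job is handed in (no verdict was returned): the shutter was pushed fully open, the red key held at its bottom for about 2.5 s, and the shutter pushed fully shut, with the box unmoved and the fuse cap upright in the final pictures.

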